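# Finish the slat tower and hold the torch over it

## Robot

A 6-joint arm with a two-finger parallel gripper is mounted at the origin on the work surface. World frame = base frame: x ahead of the robot, y to its left, z up, the work surface at z = 0. Lengths are in m, angles in rad, forces in N, time in s.
With the tool pointing down it reaches from about 0.25 to 0.775 m from the base axis. Payload 4 kg.
Tool frame: the origin (TCP) lies on the centre line of the jaws, within the pads' length; the fingertips stand robot.tips_ahead ahead of it and the grasp point (between the pads) lies 8 mm behind it (robot.tips_ahead is the distance from the TCP to the fingertips, in m); z points along the fingers, y is the line along which they close (so a half turn about z gives the same grasp; the last joint's range is limited). The gripper opens to 94 mm and grips with 3 to 60 N. Pads are 16 mm wide; open, the fingers measure 119 mm over their backs; the gripper's body (75 mm by 177 mm) begins 78 mm behind the grasp point.
Start: joints at [1.006, 0.087, 1.371, -0, 1.684, -0.103], TCP at [0.245, 0.492, 0.217] pointing down, gripper open.
Joint ranges: [-3.1, 3.1], [-0.76, 2.03], [0.27, 2.55], [-1.08, 4.22], [0.17, 2.65], [-2.57, 2.57]. Speed limits (rad/s): [2.79, 2.79, 3.14, 3.14, 3.14, 3.14].

## Interface

Orientations are given as [roll, pitch, yaw] about the fixed x, y, z axes, in that order (R = Rz(yaw) Ry(pitch) Rx(roll)).
In Python, from bench import robot, snapshot, close_job, spotter gives the robot as it stands. The module is installed in compiled form; this text tells all that it offers.
- The arm moves only by the tool servo_tool, never from a script. Its argument "commands" is one flat list of numbers, 7 for each row, row after row: the shift along the tool's x, y, z in m, then the turn, a rotation vector about the tool's x, y, z in degrees, then the finger opening in m, from 0 to 0.094. In form: [x, y, z, ax, ay, az, grip, x, y, z, ax, ay, az, grip, ...]. A call has 1 to 10 rows; each row is the pose to reach, as a shift and turn from the pose commanded when the call began, along the tool's axes at that moment; what a row does not reach only later rows make up. A row lasts 1/8 s, in which the tool goes at most 62.5 mm and 10.7 degrees, less where a joint would pass 70% of its speed; a pose out of reach is approached as far as the arm can. A call with a gripper value outside its range is refused whole. The fingers move at their own pace and stop on an object; the grip force is fixed at half the most. Time passes only in rows, so rows that repeat a pose let the fingers close. It gives the time, the measured TCP pose, the force, the opening and the grip force at its end, in the units of the state.
- robot.get_obs(): the state, without advancing time (a new reading comes with each control period).
- snapshot(name): name is "scene" or "top" or "wrist"; returns a dict with "img" (384x512x3 uint8, blue, green, red), "camera_matrix" (3x3 intrinsics, pixels), "extrinsics" (4x4, takes a point from camera to world coordinates); the wrist camera has in their place "hand_eye" (4x4, takes a point from camera to tool coordinates, whose origin is the TCP and whose axes are the flange's). Camera axes: x right, y down, z forward; pixel columns grow to the right and rows downward; lengths in m; the calibration is good to about 2 mm. A picture is of the moment at which its call begins: read the wrist's pose just before it. There is no depth.
- close_job(): hands the job in; it is judged then, once.
Trained networks look in a picture, given as the dict that the camera call returned (one of the last four; its "shot" number tells which), for a name from the list of things; names that differ only in an ending like _2 or _b are one class to them, and where a whole thing is asked for, a point or a joint stands for the part that bears it (a point fixed in the world has none). Each returns a list of dicts, best first, with "conf" (0 to 1); they miss things now and then, are a little off and sometimes report something else, mostly with a low value. They report only what shows in the picture. A call takes as long as a camera call.
- spotter.trace(name, picture): "region" (384x512 bool, what is visible of it) and "box" ([left, top, width, height] in pixels, round what is visible of it).
The state is a dict: "time": time; "joint_positions": joint angles; "qvel": joint speeds; "joint_torque": joint torques, N m; "tool_pos": TCP position; "ee_rot": TCP orientation; "wrist_force": force on the tool from outside, world axes, zero at the start; "wrist_torque": the same for the moment, N m; "width": finger opening in m; "finger_force": force on a finger pad.
Only numpy, scipy, OpenCV 4.12 (cv2) and the standard library are available. Lean on these libraries where they do the work, as an engineer would, in place of code of your own. Each camera call takes 0.05 s, during which the arm holds its last target. There are 200 camera calls.

## Task

Finish the wooden tower: lay the two loose slats crosswise on its top layer, one along each side squarely above the matching pair two layers down, centred, and let go of them. Then draw the torch out of its slanted cradle, turn it to point straight down and finish still holding it steady over the middle of the tower, lens about 5 cm above the finished top and clear of everything. Keep the slats in place and leave the pig, photo cube, glass dome and battery tester alone.

Things in the scene. Friction and masses are not known exactly. Their poses are not given: they have to be found in the camera images.
- tower: unfinished open square tower of pale slats, fixed. Origin: centre of its underside, z up. Plinth 130 x 130 x 10 mm, then three glued layers of two parallel slats (each 120 x 15 x 14 mm high): layers 1 (height 10-24 mm) and 3 (38-52) along tower y at x = +42 and -42 mm, layer 2 (24-38) along tower x at y = +42 and -42. The middle is an open shaft 69 mm square down to the plinth.
- tower_top (a point): centre of the tower's top as it will be when finished, on its axis, 66 mm above the mantel; axes as the tower's. The missing layer 4 (height 52-66 mm) lies along tower x: one slat at y = +42, one at y = -42 mm, each centred at x = 0.
- slat_a_mid (a point): a loose pale wooden slat, 120 x 15 x 14 mm (length x width x height), 20 g, lying flat on the mantel to the left of the tower. Point: its centre, 7 mm above its underside; x along its length, y across its width, z up. Either slat may go to either side.
- slat_b_mid (a point): the other loose slat, identical; point and axes likewise.
- slat_a: the same slat as slat_a_mid; origin at the centre of its underside.
- slat_b: the same slat as slat_b_mid; origin at the centre of its underside.
- cradle: black plastic cradle, fixed, base 95 x 70 x 8 mm; origin: centre of its underside, z up. Its squarish socket (31 x 33 mm inside, 42 mm deep, walls 4-5 mm) leans 40 degrees from vertical, the mouth rising towards the cradle's -x (roughly the robot). Socket floor centre at x = +20, z = 24 mm. A strip 16 mm wide under the torch runs on to 78 mm from the socket floor.
- torch: plain aluminium torch, a cylinder 28 mm across, 140 mm long, 130 g, loose in the socket, lens end down. Origin: centre of the lens face; z along its axis from lens to tail (straight up when the torch points straight down); y level and across the lean as it sits. A clear place to grip, across y, is 98 mm from the lens. Comes out when drawn 45 mm or more along its axis.
- pig: white ceramic pig money box, about 80 x 130 x 95 mm, loose beyond the tower; origin under its centre. Leave alone.
- photo_cube: brushed steel photo cube, 75 mm, loose beyond the tower; origin under its centre. Leave alone.
- dome: glass paperweight dome, 70 mm in diameter, 38 mm high, loose, on the robot's side of tower and cradle; origin under its centre. Leave alone.
- tester: grey plastic battery tester lying flat, 60 x 110 x 25 mm, loose, to the left of the slats; origin under its centre. Leave alone.

How it is judged:
By the outcome, as a careful person would: the job done as asked, in the order asked, and still so for the second after the job is handed in, while the arm keeps its last pose, push and grip.
It also fails if it takes over 67 s, if anything falls off the work surface, if the arm or the gripper's body presses on something with over 40 N, if the wrist force passes 120 N, or if a joint passes its speed limit or range.

## Working session

There is one attempt and no reset: what is moved stays moved. The work goes in short steps, Python scripts to look and compute and a tool call to move; the robot and the scene stay as the last step left them, time stands still between calls to the robot, and variables do not carry over. Pictures are saved under pics/ and viewed, at most 10 in all, crops included, and the job is handed in when it is done.

Besides the shell and the picture viewer there is one more tool, called after ">>>" as name(argument=value, ...), one argument or row to a line, values as JSON. servo_tool: Moves the arm, as the interface text tells. Its arguments: {"type":"object","properties":{"commands":{"type":"array","items":{"type":"number"}}},"required":["commands"]}

```bash
mkdir -p pics; cat > h.py <<'E'
import numpy as np, cv2, time
from bench import robot, snapshot, close_job, spotter
from scipy.spatial.transform import Rotation as Ro
def tool():
    o=robot.get_obs(); T=np.eye(4); T[:3,:3]=Ro.from_euler('xyz',o['ee_rot']).as_matrix(); T[:3,3]=o['tool_pos']; return T
def shot(n):
    T=tool(); p=snapshot(n); p['E']=np.array(p['extrinsics']) if 'extrinsics' in p else T@np.array(p['hand_eye']); p['K']=np.array(p['camera_matrix']); return p
def proj(p,X):
    X=np.atleast_2d(X); c=(X-p['E'][:3,3])@p['E'][:3,:3]; u=c@p['K'].T; return u[:,:2]/u[:,2:]
def ray(p,uv,z):
    uv=np.atleast_2d(uv).astype(float); d=np.c_[uv,np.ones(len(uv))]@np.linalg.inv(p['K']).T@p['E'][:3,:3].T
    o=p['E'][:3,3]; return o+d*((z-o[2])/d[:,2])[:,None]
E
cat > a.py <<'E'
from h import *
print(robot.tips_ahead); o=robot.get_obs(); print(o)
for n in ['scene','top','wrist']:
    p=shot(n); cv2.imwrite(f'pics/{n}0.png',p['img']); print(n,p['E'].round(3).tolist(),p['K'].round(1).tolist())
    for k in ['tower','slat_a','cradle','torch','pig','photo_cube','dome','tester']:
        for d in spotter.trace(k,p)[:3]:
            m=d['region'].astype(np.uint8); c,s,a=cv2.minAreaRect(cv2.findNonZero(m))
            print(n,k,round(d['conf'],2),d['box'],np.round(c,1),np.round(s,1),round(a,1), 'g@0',ray(p,c,0.0).round(3).tolist())
E
python3 a.py
```

```text
0.011
{'time': 0.0, 'joint_positions': array([ 1.00589909e+00,  8.79538023e-02,  1.37225320e+00, -1.40975803e-06,
        1.68358305e+00, -1.03132056e-01]), 'qvel': array([-2.59078757e-04, -1.03804659e-03, -1.20167393e-03,  5.59195820e-05,
       -3.19325509e-04, -4.96809255e-04]), 'joint_torque': array([-1.12569091e-03, -3.40173197e+01, -3.02429581e+01,  7.15450547e-02,
        3.30048474e-02, -1.46575176e-04]), 'tool_pos': array([0.24478008, 0.49194317, 0.21530534]), 'ee_rot': array([-3.13940679e+00, -2.24826931e-04,  2.67982707e+00]), 'wrist_force': array([-0.26321497,  0.06720615,  0.22973697]), 'wrist_torque': array([-0.04052891, -0.03763949, -0.01395059]), 'finger_force': 0.0, 'width': 0.09391316456063646}
scene [[-0.819, 0.431, -0.38, 1.1], [0.574, 0.592, -0.565, 0.819], [-0.018, -0.681, -0.732, 1.1], [0.0, 0.0, 0.0, 1.0]] [[468.9, 0.0, 252.0], [0.0, 468.9, 193.4], [0.0, 0.0, 1.0]]
scene tower 0.76 [243.0, 163.7, 55.0, 43.8] [267.8 184.5] [40.9 45.9] 61.6 g@0 [[0.464, -0.032, 0.0]]
scene slat_a 0.73 [319.0, 222.8, 16.5, 31.6] [324.8 238.1] [33.1  4.9] 63.4 g@0 [[0.459, 0.242, 
[... 1869 characters left out ...]
 [[0.369, -0.2, 0.0]]
top dome 0.27 [377.0, 169.3, 46.8, 34.7] [400.2 190.2] [29.  38.2] 45.0 g@0 [[0.588, -0.295, 0.0]]
top tester 0.74 [100.8, 185.4, 27.5, 42.8] [115.4 207.6] [43.2 27. ] 86.8 g@0 [[0.553, 0.446, 0.0]]
wrist [[0.447, 0.861, 0.244, 0.174], [0.895, -0.43, -0.121, 0.528], [0.0, 0.272, -0.962, 0.385], [0.0, 0.0, 0.0, 1.0]] [[296.2, 0.0, 251.4], [0.0, 296.2, 197.4], [0.0, 0.0, 1.0]]
wrist slat_a 0.94 [133.8, 357.5, 77.5, 14.6] [170.1 366.7] [14.9 76.7] 83.7 g@0 [[0.467, 0.236, 0.0]]
wrist pig 0.37 [133.8, 358.1, 77.5, 16.8] [171.  366.4] [15.4 76.9] 85.2 g@0 [[0.467, 0.238, 0.0]]
wrist tester 0.66 [280.6, 342.4, 58.1, 37.3] [307.  360.5] [37. 62.] 90.0 g@0 [[0.554, 0.438, 0.0]]
```

```bash
python3 -c "
import cv2
i=cv2.imread('pics/top0.png')[90:310,90:440];cv2.imwrite('pics/top0c.png',cv2.resize(i,None,fx=2.2,fy=2.2,interpolation=cv2.INTER_CUBIC))"
```

```text
(no output)
```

View pics/top0c.png

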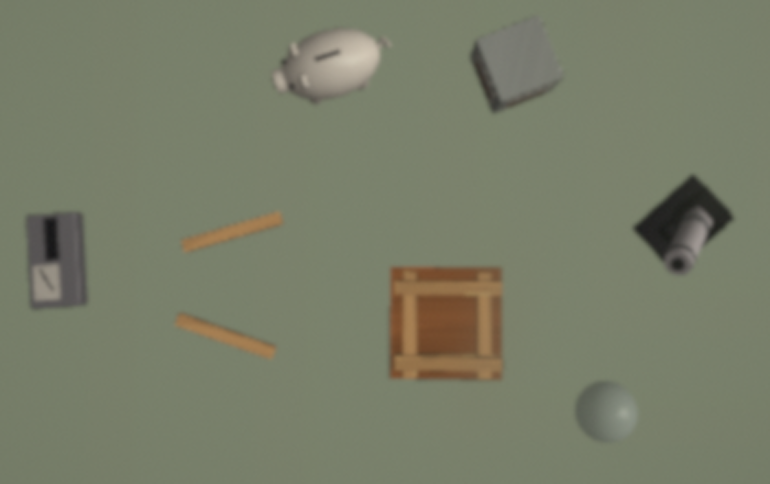

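The top view shows image-up = +x, left = +y. The tower is at (445,322) with its top layer along world y. The slats are at (232,231) and (225,336), and the torch tail at (680,263) leans toward the robot. I'll move above the slats for a closer look.

```bash
cat >> h.py <<'E'
def down(yaw): return Ro.from_euler('xyz',[np.pi,0,np.radians(yaw)]).as_matrix()
def go(p,R,T=None):
    T=tool() if T is None else T
    s=T[:3,:3].T@(np.array(p)-T[:3,3]); w=np.degrees(Ro.from_matrix(T[:3,:3].T@R).as_rotvec())
    print('shift',s.round(4).tolist(),'turn',w.round(2).tolist(),'rows',round(max(np.linalg.norm(s)/.0625,np.linalg.norm(w)/10.7),1))
    N=np.eye(4);N[:3,:3]=R;N[:3,3]=p;return N
E
python3 -c "
from h import *
go([.51,.235,.20],down(90))"
```

```text
shift [-0.3519, -0.1124, 0.0165] turn [0.0, -0.0, 63.54] rows 5.9
```

>>> servo_tool(
  commands=[-0.352, -0.1124, 0.0165, 0, 0, 63.5, 0.05, -0.352, -0.1124, 0.0165, 0, 0, 63.5, 0.05, -0.352, -0.1124, 0.0165, 0, 0, 63.5, 0.05, -0.352, -0.1124, 0.0165, 0, 0, 63.5, 0.05, -0.352, -0.1124, 0.0165, 0, 0, 63.5, 0.05, -0.352, -0.1124, 0.0165, 0, 0, 63.5, 0.05, -0.352, -0.1124, 0.0165, 0, 0, 63.5, 0.05, -0.352, -0.1124, 0.0165, 0, 0, 63.5, 0.05, -0.352, -0.1124, 0.0165, 0, 0, 63.5, 0.05],
)

```text
time: 2.48
tool_pos: [0.5093, 0.2361, 0.2003]
ee_rot: [3.141, -0.001, 1.574]
wrist_force: [-0.3, 0.6, -0.6]
width: 0.05
finger_force: 0.0
```

```bash
cat > b.py <<'E'
from h import *
import sys
n=sys.argv[1]
print(robot.get_obs()['tool_pos'],np.degrees(robot.get_obs()['ee_rot']))
p=shot('wrist'); cv2.imwrite(f'pics/{n}.png',p['img']); np.savez(f'pics/{n}.npz',img=p['img'],E=p['E'],K=p['K'])
for k in ['slat_a','tower','torch','cradle','dome']:
    for d in spotter.trace(k,p)[:3]:
        m=d['region'].astype(np.uint8); c=max(cv2.findContours(m,0,2)[0],key=cv2.contourArea)
        z={'slat_a':.014,'tower':.052,'torch':.1}.get(k,0.)
        g=ray(p,c[:,0],z)[:,:2]; r=cv2.minAreaRect((g*1000).astype(np.float32))
        print(k,round(d['conf'],2),d['box'],'ground mm',np.round(r[0],1),np.round(r[1],1),round(r[2],1))
E
python3 b.py w1
```

```text
[0.50931738 0.2360772  0.20026992] [ 1.79990337e+02 -2.95448352e-02  9.01799414e+01]
slat_a 0.89 [289.2, 136.4, 38.9, 93.4] ground mm [581.3 234.1] [ 18.3 122.4] 15.3
slat_a 0.65 [193.1, 128.1, 44.3, 89.6] ground mm [461.3 242.3] [120.5  15.8] 70.2
tower 0.98 [186.9, 307.6, 85.5, 70.1] ground mm [477.2   4.5] [ 61.6 115.1] 89.2
```

View pics/w1.png

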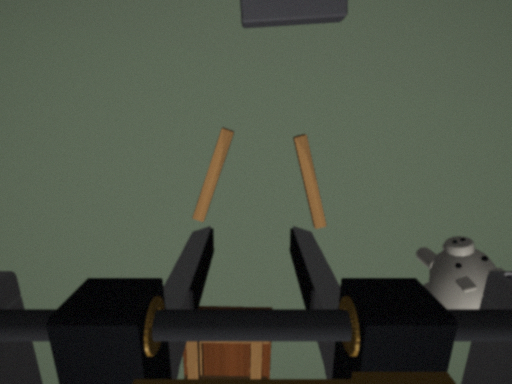

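The slats show at (213,175) and (309,181), clear of the fingers. Next, the tower and the torch from above.

```bash
python3 -c "
from h import *
T=go([.44,-.04,.24],down(0)); go([.50,-.25,.24],down(-22),T)"
```

```text
shift [-0.2754, -0.0703, -0.0399] turn [0.01, -0.03, 90.12] rows 8.4
shift [0.06, 0.21, 0.0] turn [-0.0, -0.0, 22.0] rows 3.5
```

>>> servo_tool(
  commands=[-0.2755, -0.0703, -0.04, 0, 0, 90, 0.05, -0.2755, -0.0703, -0.04, 0, 0, 90, 0.05, -0.2755, -0.0703, -0.04, 0, 0, 90, 0.05, -0.2755, -0.0703, -0.04, 0, 0, 90, 0.05, -0.2755, -0.0703, -0.04, 0, 0, 90, 0.05, -0.2755, -0.0703, -0.04, 0, 0, 90, 0.05, -0.2755, -0.0703, -0.04, 0, 0, 90, 0.05, -0.2755, -0.0703, -0.04, 0, 0, 90, 0.05, -0.2755, -0.0703, -0.04, 0, 0, 90, 0.05, -0.2755, -0.0703, -0.04, 0, 0, 90, 0.05],
)

```text
time: 4.03
tool_pos: [0.4399, -0.0404, 0.2401]
ee_rot: [-3.142, -0.0, 0.002]
wrist_force: [0.3, 0.1, 0.2]
width: 0.0497
finger_force: 0.0
```

```bash
python3 b.py w2
```

```text
[ 0.43994789 -0.04042267  0.24008232] [-1.79995449e+02 -1.65076403e-02  1.15645139e-01]
slat_a 0.72 [0.1, 42.4, 82.8, 40.5] ground mm [583.4 222.6] [ 19.8 110.2] 16.0
slat_a 0.68 [0.0, 140.7, 92.6, 33.7] ground mm [461.4 236. ] [119.9  19.1] 69.6
slat_a 0.17 [184.5, 97.2, 98.5, 99.9] ground mm [473.2 -13.2] [133.2 132.1] 88.8
tower 0.66 [181.7, 99.3, 102.6, 99.6] ground mm [477.7 -16.1] [121.4 119. ] 89.1
torch 0.8 [463.6, 34.5, 41.5, 69.0] ground mm [ 558.9 -258.9] [62.2 37.9] 18.6
cradle 0.64 [408.4, 8.0, 103.6, 94.9] ground mm [ 586.9 -304.5] [ 81.5 110.6] 40.4
dome 0.59 [338.0, 197.8, 49.0, 51.9] ground mm [ 364.7 -201.5] [78.7 70. ] 43.1
```

>>> servo_tool(
  commands=[0.06, 0.21, 0, 0, 0, 22, 0.05, 0.06, 0.21, 0, 0, 0, 22, 0.05, 0.06, 0.21, 0, 0, 0, 22, 0.05, 0.06, 0.21, 0, 0, 0, 22, 0.05, 0.06, 0.21, 0, 0, 0, 22, 0.05, 0.06, 0.21, 0, 0, 0, 22, 0.05],
)

```text
time: 5.08
tool_pos: [0.5, -0.2497, 0.2399]
ee_rot: [-3.141, 0.001, -0.383]
wrist_force: [0.2, -0.1, 0.2]
width: 0.0502
finger_force: 0.0
```

```bash
python3 b.py w3; python3 -c "
import cv2,numpy as np
a=cv2.imread('pics/w2.png')[30:290,100:500];b=cv2.imread('pics/w3.png')[30:290,100:500]
cv2.imwrite('pics/w23.png',cv2.resize(np.vstack([a,b]),None,fx=1.15,fy=1.15))"
```

```text
[ 0.50004495 -0.24972437  0.23989342] [-1.79953740e+02  3.27874651e-02 -2.19224598e+01]
tower 0.89 [40.9, 193.3, 130.1, 93.0] ground mm [485.9 -31. ] [149.3 117.5] 88.5
torch 0.97 [215.9, 88.5, 59.5, 84.9] ground mm [ 559.5 -262.6] [31.5 88.7] 41.3
cradle 0.9 [218.0, 52.5, 84.4, 91.8] ground mm [ 586.1 -293.7] [73.2 98. ] 41.4
dome 0.92 [227.9, 240.9, 48.6, 47.8] ground mm [ 364.7 -195.3] [73.2 75.3] 38.3
```

View pics/w23.png

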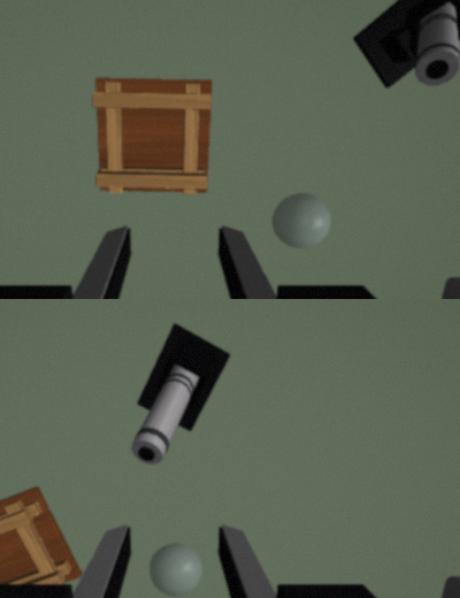

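The top half shows the tower (152,135), the dome (300,220) and the torch. The bottom half shows the torch with its tail at (148,450), leaning up-right into the cradle at (183,375). I'll fit the tower and torch models to their silhouettes.

```bash
cat > fit.py <<'E'
from h import *
from scipy.optimize import minimize
S=3
def render(p,parts,shape):
    m=np.zeros((shape[0]*S,shape[1]*S),np.uint8)
    for P in parts:
        u=(proj(p,P)+.5)*S-.5; h=cv2.convexHull(u.astype(np.float32)); cv2.fillConvexPoly(m,np.round(h*16).astype(np.int32),255,shift=4)
    return m>0
def up(m): return cv2.resize(m.astype(np.float32),None,fx=S,fy=S,interpolation=cv2.INTER_LINEAR)>.5
def iou(views,parts):
    t=0
    for p,m in views:
        r=render(p,parts,p['img'].shape); t+=(r&m).sum()/max(1,(r|m).sum())
    return t/len(views)
def fit(views,model,x0,st):
    x0=np.array(x0,float); st=np.array(st)
    f=lambda q:-iou(views,model(x0+q*st))
    s=np.vstack([np.zeros(len(st)),np.eye(len(st))])
    b=minimize(f,np.zeros(len(st)),method='Nelder-Mead',options=dict(initial_simplex=s,xatol=.01,fatol=1e-5,maxiter=400))
    b=minimize(f,b.x,method='Nelder-Mead',options=dict(initial_simplex=b.x-.5*s,xatol=.01,fatol=1e-5,maxiter=400))
    return x0+b.x*st,-b.fun
def box(cx,cy,z0,z1,lx,ly):
    return np.array([[cx+a*lx/2,cy+b*ly/2,z] for a in(-1,1) for b in(-1,1) for z in(z0,z1)])
def place(parts,x,y,yaw): 
    R=Ro.from_euler('z',yaw,degrees=True).as_matrix(); return [P@R.T+[x,y,0] for P in parts]
TW=[box(0,0,0,.01,.13,.13)]+[box(s*.042,0,z,z+.014,.015,.12) for s in(-1,1) for z in(.01,.038)]+[box(0,s*.042,.024,.038,.12,.015) for s in(-1,1)]
def torch(q): # lens x,y, azimuth of tail(deg), lean(deg), start
    x,y,a,l,s0=q; a,l=np.radians([a,l]); ax=np.array([np.sin(l)*np.cos(a),np.sin(l)*np.sin(a),np.cos(l)])
    e1=np.cross(ax,[0,0,1]);e1/=np.linalg.norm(e1);e2=np.cross(ax,e1);t=np.linspace(0,2*np.pi,40)[:,None]
    c=.014*(np.cos(t)*e1+np.sin(t)*e2); o=np.array([x,y,.024])
    return [np.vstack([o+ax*s0+c,o+ax*.14+c])]
def wood(i):
    i=cv2.GaussianBlur(i,(3,3),0).astype(int); return ((i[...,2]-i[...,1])>8)
def keep(m,uv):
    n,l=cv2.connectedComponents(m.astype(np.uint8)); return l==l[int(uv[1]),int(uv[0])]
E
cat > c.py <<'E'
from fit import *
w2=dict(np.load('pics/w2.npz')); top=shot('top'); w3=shot('wrist')
tw=lambda q:place(TW,*q)
for V in ([w2],[top],[w2,top]):
    vs=[(p,up(keep(wood(p['img']),proj(p,[.473,-.013+.042,.05])[0]))) for p in V]
    print('tower',[v[1].sum()/9 for v in vs],fit(vs,tw,[.473,-.013,0],[.006,.006,3]))
vs=[]
for p in(w3,top):
    d=spotter.trace('torch',p)[0]; vs.append((p,up(d['region'])))
for V in (vs[:1],vs[1:],vs): print('torch',fit(V,torch,[.60,-.302,157,40,.045],[.008,.008,5,3,.008]))
E
python3 c.py
```

```text
tower [np.float64(9681.555555555555)] (array([ 0.47333744, -0.01531345, -0.94433549]), np.float64(0.9877070599195619))
tower [np.float64(2677.5555555555557)] (array([ 0.47302252, -0.01507072, -0.52772077]), np.float64(0.9860203490776739))
tower [np.float64(9681.555555555555), np.float64(2677.5555555555557)] (array([ 0.47358224, -0.01521247, -1.08825177]), np.float64(0.9857850926134673))
torch (array([ 6.04172384e-01, -3.13131417e-01,  1.31558760e+02,  4.50456515e+01,
        3.95521091e-02]), np.float64(0.959830866807611))
torch (array([ 6.10567466e-01, -3.12481626e-01,  1.33783979e+02,  4.42606327e+01,
        4.66211733e-02]), np.float64(0.8621364653243848))
torch (array([ 6.07036723e-01, -3.13984417e-01,  1.32743550e+02,  4.71047069e+01,
        4.05104720e-02]), np.float64(0.8641761820771287))
```

```bash
cat > d.py <<'E'
from fit import *
w1=dict(np.load('pics/w1.npz')); top=shot('top')
SL=[box(0,0,0,.014,.12,.015)]
for g in ([.4613,.2423,70.2],[.5813,.2341,105.3]):
    for V in ([w1],[w1,top]):
        vs=[(p,up(keep(wood(p['img']),proj(p,[g[0],g[1],.014])[0]))) for p in V]
        q,s=fit(vs,lambda q:place(SL,*q),g,[.004,.004,3]); print(q,s)
    X=q
    T=go([q[0],q[1],.09],down(q[2])); go([q[0],q[1],.013],down(q[2]),T)
E
python3 d.py
```

```text
[ 0.460489    0.24156238 70.09081757] 0.9590857541655762
[ 0.46062348  0.24194587 70.2186777 ] 0.9484365818942766
shift [-0.2207, -0.4419, 0.1501] turn [0.0, -0.01, -92.16] rows 8.6
shift [0.0, -0.0, 0.077] turn [0.0, 0.0, 0.0] rows 1.2
[  0.58250642   0.23323997 105.41258271] 0.9369835572990568
[  0.58265782   0.23337118 105.64535472] 0.9279841459556855
shift [-0.1043, -0.4795, 0.1501] turn [0.01, -0.01, -127.59] rows 11.9
shift [0.0, -0.0, 0.077] turn [0.0, 0.0, 0.0] rows 1.2
```

>>> servo_tool(
  commands=[-0.2207, -0.4419, 0.1, 0, 0, -92.2, 0.04, -0.2207, -0.4419, 0.1, 0, 0, -92.2, 0.04, -0.2207, -0.4419, 0.1, 0, 0, -92.2, 0.04, -0.2207, -0.4419, 0.1, 0, 0, -92.2, 0.04, -0.2207, -0.4419, 0.1, 0, 0, -92.2, 0.04, -0.2207, -0.4419, 0.1, 0, 0, -92.2, 0.04, -0.2207, -0.4419, 0.1, 0, 0, -92.2, 0.04, -0.2207, -0.4419, 0.1, 0, 0, -92.2, 0.04, -0.2207, -0.4419, 0.15, 0, 0, -92.2, 0.04, -0.2207, -0.4419, 0.18, 0, 0, -92.2, 0.04],
)

```text
time: 6.88
tool_pos: [0.4592, 0.2427, 0.0576]
ee_rot: [-3.14, 0.002, 1.229]
wrist_force: [-0.1, -0.4, -0.5]
width: 0.0401
finger_force: 0.0
```

```bash
python3 -c "
from h import *
go([.4605,.2417,.014],down(70.2))"
```

```text
shift [-0.0004, 0.0016, 0.0436] turn [-0.12, 0.11, 0.23] rows 0.7
```

>>> servo_tool(
  commands=[-0.0005, 0.0015, 0.025, 0, 0, 0.2, 0.04, -0.0005, 0.0015, 0.0435, 0, 0, 0.2, 0.04, -0.0005, 0.0015, 0.0435, 0, 0, 0.2, 0.04, -0.0005, 0.0015, 0.0435, 0, 0, 0.2, 0.0, -0.0005, 0.0015, 0.0435, 0, 0, 0.2, 0.0, -0.0005, 0.0015, 0.0435, 0, 0, 0.2, 0.0, -0.0005, 0.0015, 0.0435, 0, 0, 0.2, 0.0],
)

```text
time: 7.75
tool_pos: [0.4626, 0.2411, 0.0175]
ee_rot: [3.14, -0.001, 1.222]
wrist_force: [-0.6, 0.1, 3.0]
width: 0.0146
finger_force: 30.0
```

```bash
python3 -c "
from h import *
print(robot.get_obs()['tool_pos'],np.degrees(robot.get_obs()['ee_rot']))
t=Ro.from_euler('z',-1,degrees=True).as_matrix()
P=t@[0,.042,0]+[.4735,-.0152,0];Q=t@[0,-.042,0]+[.4735,-.0152,0];print(P,Q)
T=go([P[0],P[1],.15],down(-1.0));go([P[0],P[1],.085],down(-1.0),T)"
```

```text
[0.46262987 0.24114484 0.01754997] [ 1.79919617e+02 -8.19964733e-02  7.00434109e+01]
[0.474233  0.0267936 0.       ] [ 0.472767  -0.0571936  0.       ]
shift [-0.1973, 0.0843, -0.1326] turn [0.02, -0.12, 71.04] rows 6.6
shift [0.0, -0.0, 0.065] turn [0.0, 0.0, 0.0] rows 1.0
```

>>> servo_tool(
  commands=[0, 0, -0.06, 0, 0, 0, 0, -0.03, 0.01, -0.12, 0, 0, 10, 0, -0.1973, 0.0843, -0.1326, 0, 0, 71, 0, -0.1973, 0.0843, -0.1326, 0, 0, 71, 0, -0.1973, 0.0843, -0.1326, 0, 0, 71, 0, -0.1973, 0.0843, -0.1326, 0, 0, 71, 0, -0.1973, 0.0843, -0.1326, 0, 0, 71, 0, -0.1973, 0.0843, -0.1326, 0, 0, 71, 0, -0.1973, 0.0843, -0.1326, 0, 0, 71, 0, -0.1973, 0.0843, -0.1326, 0, 0, 71, 0],
)

```text
time: 9.0
tool_pos: [0.4738, 0.0266, 0.149]
ee_rot: [-3.142, 0.0, -0.015]
wrist_force: [0.2, 0.6, -0.6]
width: 0.0146
finger_force: 30.0
```

```bash
cat > e.py <<'E'
from fit import *
import sys
# slat in hand: fit in tool frame (x, y, z_underside, yaw)
n=sys.argv[1]; T=tool(); p=shot('wrist'); cv2.imwrite(f'pics/{n}.png',p['img']); print(robot.get_obs()['tool_pos'],np.degrees(robot.get_obs()['ee_rot']),robot.get_obs()['width'])
for d in spotter.trace('slat_a',p)[:3]:
    r=cv2.minAreaRect((ray(p,cv2.findNonZero(d['region'].astype(np.uint8))[:,0],T[2,3])[:,:2]*1000).astype(np.float32)); print(round(d['conf'],2),d['box'],r)
E
python3 e.py h1
```

```text
[0.47379459 0.02670751 0.14903678] [-1.79995806e+02  1.17275081e-03 -8.64532524e-01] 0.014496519526266629
0.79 [0.0, 59.0, 100.7, 54.5] ((570.3582153320312, 135.41598510742188), (10.011507034301758, 60.33562088012695), 15.640079498291016)
0.63 [239.5, 146.8, 27.7, 159.1] ((481.6369934082031, 27.51031494140625), (14.972786903381348, 105.79613494873047), 89.08238220214844)
```

View pics/h1.png

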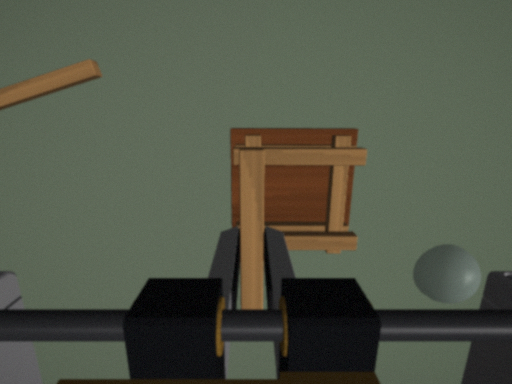

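The slat is held lengthwise over the tower's +y side, with its far end at about (252,148) and near vertical in the image.

```bash
cat > f.py <<'E'
from fit import *
import sys
T=tool(); p=shot('wrist'); im=cv2.GaussianBlur(p['img'],(3,3),0).astype(int)
print(T[:3,3])
# column profile across the slat end, and edges at rows
u0=int(round(proj(p,T[:3,3]+T[:3,:3]@[.058,0,.002])[0][0]))
print('u0',u0,im[138:160,u0-3:u0+4].mean(1)[:,2].round().tolist())
for r in(165,200): print(r,im[r-2:r+3,u0-20:u0+22].mean(0)[:,2].round().astype(int).tolist())
for dz in(.000,.003):
    u=proj(p,np.array([T[:3,3]+T[:3,:3]@[.06,s*.0075,z+dz] for s in(-1,1) for z in(0,.014)]+[T[:3,3]+T[:3,:3]@[.02,s*.0075,dz] for s in(-1,1)])); print(dz,u.round(1).tolist())
E
python3 f.py
```

```text
[0.47381749 0.0267141  0.14905526]
u0 253 [130.0, 131.0, 131.0, 132.0, 132.0, 132.0, 131.0, 125.0, 107.0, 82.0, 68.0, 77.0, 100.0, 119.0, 129.0, 133.0, 133.0, 133.0, 133.0, 132.0, 132.0, 132.0]
165 [88, 93, 95, 95, 95, 95, 103, 120, 135, 142, 143, 142, 139, 135, 133, 131, 130, 130, 132, 133, 134, 134, 132, 130, 127, 125, 125, 126, 129, 133, 133, 124, 111, 102, 99, 99, 99, 99, 99, 99, 99, 99]
200 [99, 101, 101, 99, 97, 94, 98, 112, 130, 140, 142, 143, 143, 144, 144, 144, 144, 144, 146, 148, 147, 143, 137, 132, 128, 124, 123, 124, 127, 130, 126, 111, 97, 91, 90, 90, 90, 90, 90, 90, 90, 90]
0.0 [[239.5, 149.4], [240.4, 146.7], [266.0, 149.3], [265.0, 146.7], [240.3, 216.2], [265.2, 216.2]]
0.003 [[239.7, 148.8], [240.6, 146.2], [265.8, 148.7], [264.7, 146.1], [240.5, 214.6], [265.0, 214.6]]
```

>>> servo_tool(
  commands=[0.0005, 0, 0.05, 0, 0, 0, 0, 0.0005, 0, 0.07, 0, 0, 0, 0, 0.0005, 0, 0.077, 0, 0, 0, 0, 0.0005, 0, 0.077, 0, 0, 0, 0],
)

```text
time: 9.65
tool_pos: [0.4745, 0.0266, 0.0723]
ee_rot: [-3.142, -0.0, -0.016]
wrist_force: [0.0, -0.0, -0.3]
width: 0.0143
finger_force: 30.0
```

>>> servo_tool(
  commands=[0, 0, 0.002, 0, 0, 0, 0, 0, 0, 0.002, 0, 0, 0, 0],
)

```text
time: 9.9
tool_pos: [0.475, 0.0266, 0.071]
ee_rot: [3.142, -0.002, -0.017]
wrist_force: [-0.0, -0.1, -0.0]
width: 0.0146
finger_force: 30.0
```

>>> servo_tool(
  commands=[0, 0, 0.0015, 0, 0, 0, 0, 0, 0, 0.0015, 0, 0, 0, 0],
)

```text
time: 10.15
tool_pos: [0.4749, 0.0265, 0.0695]
ee_rot: [3.142, -0.002, -0.017]
wrist_force: [-0.6, 1.0, 4.1]
width: 0.0147
finger_force: 30.0
```

>>> servo_tool(
  commands=[0, 0, 0.0015, 0, 0, 0, 0, 0, 0, 0.0015, 0, 0, 0, 0],
)

```text
time: 10.4
tool_pos: [0.475, 0.0266, 0.0695]
ee_rot: [3.142, -0.002, -0.017]
wrist_force: [-3.6, -0.0, 10.7]
width: 0.0145
finger_force: 30.0
```

>>> servo_tool(
  commands=[-0.0006, 0, -0.0025, 0, 0, 0, 0, -0.0006, 0, -0.0018, 0, 0, 0, 0, -0.0006, 0, -0.0018, 0, 0, 0, 0.032, -0.0006, 0, -0.0018, 0, 0, 0, 0.032, -0.0006, 0, -0.0018, 0, 0, 0, 0.032, -0.0006, 0, -0.04, 0, 0, 0, 0.032, -0.0006, 0, -0.09, 0, 0, 0, 0.032, -0.0006, 0, -0.09, 0, 0, 0, 0.032],
)

```text
time: 11.4
tool_pos: [0.4766, 0.0264, 0.1618]
ee_rot: [3.141, -0.01, -0.017]
wrist_force: [-0.6, 0.1, -0.6]
width: 0.0319
finger_force: 0.0
```

```bash
cat > g.py <<'E'
from fit import *
import sys
print(robot.get_obs()['tool_pos'])
p=shot('wrist'); cv2.imwrite('pics/%s.png'%sys.argv[1],p['img'])
q=shot('top')
for v in (p,q):
    for d in spotter.trace('tower',v)[:1]+spotter.trace('slat_a',v)[:4]:
        r=cv2.minAreaRect((ray(v,cv2.findNonZero(d['region'].astype(np.uint8))[:,0],.066)[:,:2]*1000).astype(np.float32)); print(round(d['conf'],2),np.round(d['box']),np.round(r[0],1),np.round(r[1],1),round(r[2],1))
T=go([.5826,.2334,.07],down(105.5)); 
E
python3 g.py h2
```

```text
[0.47663671 0.02643278 0.16182785]
0.57 [232. 131. 130. 122.] [484.  -12.3] [116.9 114.8] 88.2
0.98 [248. 143.  18. 119.] [473.4  27. ] [ 14.5 119. ] 88.6
0.77 [  0.  69. 106.  48.] [577.6 195.6] [ 15.5 100.1] 15.4
0.62 [231. 132. 131. 121.] [484.5 -12. ] [116.1 114.3] 88.8
0.66 [269. 209.  49.  24.] [517.2 -11.5] [121.3  49.3] 85.9
0.61 [174. 187.  46.  18.] [581.  223.5] [ 19.1 114.6] 15.9
shift [0.1067, -0.2085, 0.0849] turn [-0.2, 0.13, -106.46] rows 9.9
```

>>> servo_tool(
  commands=[0.1067, -0.2085, 0.05, -0.2, 0.1, -106.5, 0.04, 0.1067, -0.2085, 0.05, -0.2, 0.1, -106.5, 0.04, 0.1067, -0.2085, 0.05, -0.2, 0.1, -106.5, 0.04, 0.1067, -0.2085, 0.05, -0.2, 0.1, -106.5, 0.04, 0.1067, -0.2085, 0.05, -0.2, 0.1, -106.5, 0.04, 0.1067, -0.2085, 0.05, -0.2, 0.1, -106.5, 0.04, 0.1067, -0.2085, 0.05, -0.2, 0.1, -106.5, 0.04, 0.1067, -0.2085, 0.05, -0.2, 0.1, -106.5, 0.04, 0.1067, -0.2085, 0.085, -0.2, 0.1, -106.5, 0.04, 0.1067, -0.2085, 0.1, -0.2, 0.1, -106.5, 0.04],
)

```text
time: 12.95
tool_pos: [0.5819, 0.2327, 0.0533]
ee_rot: [-3.139, 0.002, 1.848]
wrist_force: [0.8, 0.4, 0.5]
width: 0.0401
finger_force: 0.0
```

```bash
python3 -c "
from h import *
go([.5826,.2334,.0145],down(105.5))"
```

```text
shift [0.0005, 0.001, 0.0388] turn [-0.16, 0.09, 0.37] rows 0.6
```

>>> servo_tool(
  commands=[0.0005, 0.001, 0.025, 0, 0, 0.4, 0.04, 0.0005, 0.001, 0.0385, 0, 0, 0.4, 0.04, 0.0005, 0.001, 0.0385, 0, 0, 0.4, 0.04, 0.0005, 0.001, 0.0385, 0, 0, 0.4, 0.0, 0.0005, 0.001, 0.0385, 0, 0, 0.4, 0.0, 0.0005, 0.001, 0.0385, 0, 0, 0.4, 0.0, 0.0005, 0.001, 0.0385, 0, 0, 0.4, 0.0],
)

```text
time: 13.82
tool_pos: [0.5855, 0.2342, 0.0197]
ee_rot: [3.137, 0.001, 1.835]
wrist_force: [-0.7, 0.5, 2.7]
width: 0.0146
finger_force: 30.0
```

```bash
python3 -c "
from h import *
o=robot.get_obs();print(o['tool_pos'],o['joint_positions'])
T=go([.4728,-.0575,.15],down(-1.0));T=go([.4728,-.0575,.15],down(179))"
```

```text
[0.58546427 0.23421104 0.01966989] [ 0.29147556  0.37074619  1.42962254 -0.00154446  1.33644025  0.0275547 ]
shift [-0.2523, -0.1843, -0.1309] turn [0.27, -0.2, 106.14] rows 9.9
shift [-0.2523, -0.1843, -0.1309] turn [0.19, 0.25, -73.86] rows 6.9
```

>>> servo_tool(
  commands=[0, 0, -0.06, 0, 0, 0, 0, -0.03, -0.02, -0.12, 0, 0, 10, 0, -0.2523, -0.1843, -0.131, 0.3, -0.2, 106, 0, -0.2523, -0.1843, -0.131, 0.3, -0.2, 106, 0, -0.2523, -0.1843, -0.131, 0.3, -0.2, 106, 0, -0.2523, -0.1843, -0.131, 0.3, -0.2, 106, 0, -0.2523, -0.1843, -0.131, 0.3, -0.2, 106, 0, -0.2523, -0.1843, -0.131, 0.3, -0.2, 106, 0, -0.2523, -0.1843, -0.131, 0.3, -0.2, 106, 0, -0.2523, -0.1843, -0.131, 0.3, -0.2, 106, 0],
)

```text
time: 15.08
tool_pos: [0.4723, -0.0578, 0.1495]
ee_rot: [3.141, 0.002, 0.154]
wrist_force: [0.1, -0.2, 0.8]
width: 0.0142
finger_force: 30.0
```

>>> servo_tool(
  commands=[0, 0, 0, 0, 0, 0, 0],
)

```text
time: 15.2
tool_pos: [0.4723, -0.0576, 0.1494]
ee_rot: [3.141, 0.002, 0.163]
wrist_force: [-0.4, -0.5, -0.4]
width: 0.0145
finger_force: 30.0
```

```bash
python3 f.py; python3 -c "
from h import *
go([.4728,-.0575,.15],down(-1.0))"
```

```text
[ 0.47234918 -0.05762317  0.14943052]
u0 253 [94.0, 97.0, 98.0, 98.0, 96.0, 95.0, 98.0, 97.0, 85.0, 72.0, 76.0, 96.0, 116.0, 127.0, 131.0, 132.0, 132.0, 132.0, 132.0, 132.0, 132.0, 132.0]
165 [91, 90, 90, 90, 89, 88, 96, 114, 131, 140, 142, 142, 140, 137, 134, 131, 130, 130, 131, 133, 134, 134, 132, 130, 128, 126, 125, 127, 130, 133, 136, 135, 130, 125, 123, 124, 125, 127, 128, 128, 128, 129]
200 [90, 90, 89, 89, 88, 87, 91, 107, 127, 139, 142, 142, 143, 143, 144, 144, 143, 144, 146, 147, 148, 145, 140, 134, 129, 126, 124, 125, 127, 130, 125, 109, 93, 86, 86, 86, 87, 89, 92, 95, 95, 96]
0.0 [[239.5, 149.6], [240.4, 146.9], [266.0, 149.6], [264.9, 146.9], [240.3, 216.4], [265.2, 216.4]]
0.003 [[239.7, 149.0], [240.5, 146.4], [265.8, 149.0], [264.7, 146.4], [240.5, 214.8], [265.0, 214.8]]
shift [0.0004, 0.0, -0.0006] turn [0.03, 0.09, 10.38] rows 1.0
```

>>> servo_tool(
  commands=[0.0004, 0, 0, 0, 0, 10.4, 0, 0.0004, 0, 0.02, 0, 0, 10.4, 0, 0.0004, 0, 0.06, 0, 0, 10.4, 0, 0.0004, 0, 0.0765, 0, 0, 10.4, 0, 0.0004, 0, 0.0765, 0, 0, 10.4, 0],
)

```text
time: 15.88
tool_pos: [0.4722, -0.0574, 0.0722]
ee_rot: [3.141, 0.003, -0.019]
wrist_force: [0.4, 0.1, 0.3]
width: 0.0145
finger_force: 30.0
```

>>> servo_tool(
  commands=[0, 0, 0.002, 0, 0, 0, 0, 0, 0, 0.002, 0, 0, 0, 0],
)

```text
time: 16.12
tool_pos: [0.4733, -0.0577, 0.0717]
ee_rot: [3.141, 0.0, -0.021]
wrist_force: [0.0, -0.3, 0.6]
width: 0.0151
finger_force: 30.0
```

>>> servo_tool(
  commands=[0, 0.0002, 0.0015, 0, 0, 0, 0, 0, 0.0002, 0.0015, 0, 0, 0, 0],
)

```text
time: 16.38
tool_pos: [0.4732, -0.0579, 0.0699]
ee_rot: [3.141, 0.0, -0.021]
wrist_force: [-0.2, -0.5, 0.7]
width: 0.0141
finger_force: 30.0
```

>>> servo_tool(
  commands=[0, 0, 0.001, 0, 0, 0, 0, 0, 0, 0.001, 0, 0, 0, 0],
)

```text
time: 16.62
tool_pos: [0.4732, -0.0579, 0.0698]
ee_rot: [3.141, 0.0, -0.021]
wrist_force: [-0.9, 0.9, 5.9]
width: 0.0142
finger_force: 30.0
```

>>> servo_tool(
  commands=[0, -0.0006, -0.0015, 0, 0, 0, 0, 0, -0.0006, -0.001, 0, 0, 0, 0, 0, -0.0006, -0.001, 0, 0, 0, 0.032, 0, -0.0006, -0.001, 0, 0, 0, 0.032, 0, -0.0006, -0.001, 0, 0, 0, 0.032, 0, -0.0006, -0.04, 0, 0, 0, 0.032, 0, -0.0006, -0.09, 0, 0, 0, 0.032, 0, -0.0006, -0.12, 0, 0, 0, 0.06, 0, -0.0006, -0.14, 0, 0, 0, 0.06, 0, -0.0006, -0.14, 0, 0, 0, 0.06],
)

```text
time: 17.88
tool_pos: [0.4739, -0.0573, 0.2101]
ee_rot: [3.14, -0.002, -0.021]
wrist_force: [0.0, 0.0, 0.3]
width: 0.058
finger_force: 0.0
```

```bash
python3 g.py h3; python3 -c "
from h import *
go([.535,-.235,.26],down(-48))"
```

```text
[ 0.47394784 -0.05730431  0.2101487 ]
0.76 [158. 128. 114. 104.] [484.7 -18.6] [116.7 112.8] 89.7
0.93 [164. 136.  27. 102.] [474.7  25.8] [ 17.7 118.9] 88.9
0.58 [241. 135.  17. 109.] [472.9 -56.7] [ 14.2 119. ] 89.1
0.68 [272. 215.   5.  48.] [474.9  28.3] [ 12.  114.6] 89.2
0.63 [308. 213.  10.  20.] [509.7 -54.8] [19.1 43. ] 88.9
shift [0.1047, -0.2926, 0.1365] turn [-0.22, 0.17, -106.7] rows 10.0
shift [0.0662, 0.1767, -0.0533] turn [0.11, 0.23, 46.8] rows 4.4
```

>>> servo_tool(
  commands=[0.02, 0.13, -0.053, 0, 0, 46.8, 0.06, 0.02, 0.13, -0.053, 0, 0, 46.8, 0.06, 0.02, 0.13, -0.053, 0, 0, 46.8, 0.06, 0.02, 0.13, -0.053, 0, 0, 46.8, 0.06, 0.02, 0.13, -0.053, 0, 0, 46.8, 0.06, 0.02, 0.13, -0.053, 0, 0, 46.8, 0.06, 0.02, 0.13, -0.053, 0, 0, 46.8, 0.06],
)

```text
time: 19.05
tool_pos: [0.4902, -0.1873, 0.2609]
ee_rot: [3.14, 0.001, -0.837]
wrist_force: [-0.7, -0.2, 0.4]
width: 0.0597
finger_force: 0.0
```

```bash
cat > t.py <<'E'
from fit import *
import sys
n=sys.argv[1]; p=shot('wrist'); print(tool()[:3,3],robot.get_obs()['joint_positions'].round(2))
for k in('torch','cradle'):
    d=spotter.trace(k,p)[0]; print(k,d['conf'],d['box']); p[k]=d['region']
cv2.imwrite(f'pics/{n}.png',p['img']); np.savez(f'pics/{n}.npz',img=p['img'],E=p['E'],K=p['K'],torch=p['torch'],cradle=p['cradle'])
vs=[(v,up(v['torch'])) for v in [p]+[dict(np.load(f'pics/{m}.npz')) for m in sys.argv[2:]]]
x0=[.606,-.313,132,40,.042]
print(fit(vs,torch,x0,[.006,.006,4,3,.006]))
print(fit(vs,lambda q:torch([q[0],q[1],q[2],40,q[3]]),[.606,-.313,132,.042],[.006,.006,4,.006]))
E
python3 t.py t1
```

```text
[ 0.49024577 -0.18729025  0.26111676] [-0.47  0.03  1.35 -0.    1.77  1.94]
torch 0.62 [237.5, 50.9, 30.2, 77.0]
cradle 0.92 [224.8, 22.9, 56.7, 77.0]
(array([ 6.03130589e-01, -3.13089698e-01,  1.30975365e+02,  4.32810081e+01,
        4.14005346e-02]), np.float64(0.9568243667573791))
(array([ 5.99381441e-01, -3.09515570e-01,  1.30574715e+02,  3.53711064e-02]), np.float64(0.954848453286116))
```

>>> servo_tool(
  commands=[0, 0.11, 0, 0, 0, 0, 0.06, 0, 0.11, 0, 0, 0, 0, 0.06, 0, 0.11, 0, 0, 0, 0, 0.06, 0, 0.11, 0, 0, 0, 0, 0.06],
)

```text
time: 19.7
tool_pos: [0.4089, -0.2607, 0.2618]
ee_rot: [3.141, 0.0, -0.838]
wrist_force: [-0.0, 0.6, 0.3]
width: 0.0604
finger_force: 0.0
```

```bash
python3 t.py t2 t1; python3 -c "
import cv2,numpy as np
a=cv2.imread('pics/t1.png')[0:260,150:512];b=cv2.imread('pics/t2.png')[0:260,50:412]
cv2.imwrite('pics/t12.png',np.hstack([a,b]))"
```

```text
[ 0.4091955  -0.26044536  0.26165326] [-0.68 -0.06  1.43 -0.    1.77  1.72]
torch 0.97 [124.7, 47.0, 48.2, 82.1]
cradle 0.71 [137.2, 24.0, 60.9, 76.3]
(array([ 5.98915126e-01, -3.08182994e-01,  1.30971009e+02,  3.93961960e+01,
        3.21627471e-02]), np.float64(0.9550916301555055))
(array([ 5.99508393e-01, -3.09188922e-01,  1.30747821e+02,  3.42347974e-02]), np.float64(0.9549402133362106))
```

View pics/t12.png

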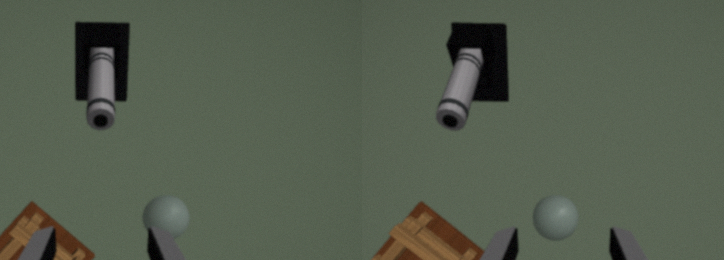

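The torch is at (100,90) in the left view and (462,90) in the right, with the cradle behind it and the dome well below. The fit is good: lens (0.5995, -0.309), azimuth 131°, lean 40°. Going to the pre-approach along its axis.

```bash
cat >> h.py <<'E'
LENS=np.array([.5992,-.3088,.024]); AZ=130.8; LEAN=39.8
def tor():
    a,l=np.radians([AZ,LEAN]); ax=np.array([np.sin(l)*np.cos(a),np.sin(l)*np.sin(a),np.cos(l)])
    z=-ax; y=np.array([-np.sin(a),np.cos(a),0]); x=np.cross(y,z)
    if x[2]<0: y,x=-y,-x
    return ax,np.c_[x,y,z]
E
python3 -c "
from h import *
ax,R=tor(); print(LENS+.2*ax,R.round(2).tolist())
T=go(LENS+.2*ax,R)"
```

```text
[ 0.51554783 -0.21188802  0.1776567 ] [[0.5, -0.76, 0.42], [-0.58, -0.65, -0.48], [0.64, 0.0, -0.77]]
shift [0.0354, -0.1113, 0.0837] turn [-0.38, 39.84, 1.28] rows 3.7
```

>>> servo_tool(
  commands=[0.02, -0.06, 0, -0.1, 20, 0.6, 0.06, 0.02, -0.06, 0, -0.4, 39.8, 1.3, 0.06, 0.0354, -0.1113, 0.0837, -0.4, 39.8, 1.3, 0.06, 0.0354, -0.1113, 0.0837, -0.4, 39.8, 1.3, 0.06, 0.0354, -0.1113, 0.0837, -0.4, 39.8, 1.3, 0.06, 0.0354, -0.1113, 0.0837, -0.4, 39.8, 1.3, 0.06, 0.0354, -0.1113, 0.0837, -0.4, 39.8, 1.3, 0.06, 0.0354, -0.1113, 0.0837, -0.4, 39.8, 1.3, 0.06],
)

```text
time: 20.85
tool_pos: [0.5167, -0.2146, 0.182]
ee_rot: [-3.138, -0.699, -0.865]
wrist_force: [-0.3, -0.1, -0.3]
width: 0.06
finger_force: 0.0
```

```bash
cat > u.py <<'E'
from fit import *
o=robot.get_obs();print(o['tool_pos'],o['joint_positions'].round(2))
ax,R=tor(); T=go(LENS+.2*ax,R); T=go(LENS+.09*ax,R)
p=shot('wrist'); cv2.imwrite('pics/u1.png',p['img'])
i=p['img'].copy()
for P in torch([*LENS[:2],AZ,LEAN,.04]): cv2.polylines(i,[cv2.convexHull(proj(p,P).astype(np.float32)).astype(int)],True,(0,0,255),1)
cv2.imwrite('pics/u1o.png',i)
E
python3 u.py
```

```text
[ 0.5166522  -0.21456824  0.1819837 ] [-0.28 -0.26  1.92 -0.46  0.92  2.33]
shift [-0.0049, -0.0009, 0.0015] turn [0.03, -0.24, -0.29] rows 0.1
shift [-0.0054, -0.001, 0.1115] turn [0.03, -0.24, -0.29] rows 1.8
```

View pics/u1o.png

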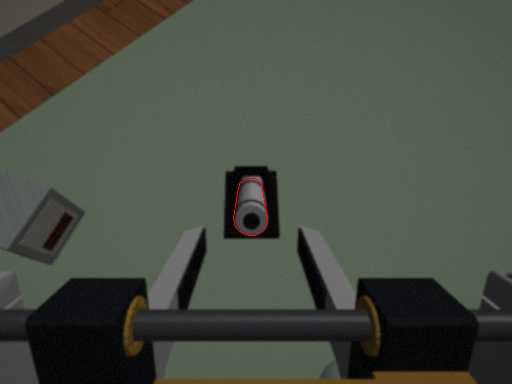

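The fitted outline matches the torch at (250,205), between the fingers. Advancing along its axis.

>>> servo_tool(
  commands=[-0.005, -0.001, 0.01, 0, -0.2, -0.3, 0.06, -0.0052, -0.001, 0.04, 0, -0.2, -0.3, 0.06, -0.0052, -0.001, 0.07, 0, -0.2, -0.3, 0.06, -0.0054, -0.001, 0.07, 0, -0.2, -0.3, 0.06],
)

```text
time: 21.4
tool_pos: [0.5405, -0.2435, 0.1167]
ee_rot: [3.133, -0.685, -0.853]
wrist_force: [-0.3, 0.7, -0.9]
width: 0.0601
finger_force: 0.0
```

```bash
python3 -c "
from h import *
o=robot.get_obs();print(o['tool_pos'],o['joint_positions'].round(2))
ax,R=tor(); go(LENS+.09*ax,R)"
```

```text
[ 0.54051318 -0.24354201  0.116745  ] [-0.33 -0.12  1.94 -0.48  0.77  2.34]
shift [0.0084, -0.0019, 0.0373] turn [0.3, 0.55, 0.25] rows 0.6
```

>>> servo_tool(
  commands=[0, 0, 0, 0, 0, 0, 0.06, 0, 0, 0, 0, 0, 0, 0.06],
)

```text
time: 21.65
tool_pos: [0.5425, -0.243, 0.1219]
ee_rot: [3.138, -0.692, -0.854]
wrist_force: [-0.4, 0.1, 0.4]
width: 0.06
finger_force: 0.0
```

```bash
sed -i 's/u1/u2/' u.py; python3 u.py
```

```text
[ 0.54248818 -0.24298083  0.12191133] [-0.33 -0.13  1.94 -0.48  0.77  2.34]
shift [0.0039, 0.0001, -0.0692] turn [0.05, 0.12, 0.19] rows 1.1
shift [0.0042, 0.0001, 0.0408] turn [0.05, 0.12, 0.19] rows 0.7
```

View pics/u2o.png

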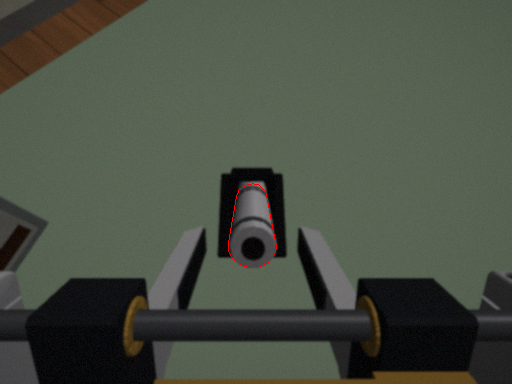

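The torch is centred between the fingers at (253,245), and the outline fits well. Finishing the approach.

>>> servo_tool(
  commands=[0.004, 0, 0.005, 0, 0, 0.2, 0.06, 0.004, 0, 0.024, 0, 0, 0.2, 0.06, 0.004, 0, 0.041, 0, 0, 0.2, 0.06, 0.004, 0, 0.041, 0, 0, 0.2, 0.06, 0.004, 0, 0.041, 0, 0, 0.2, 0.06],
)

```text
time: 22.32
tool_pos: [0.5611, -0.2653, 0.0915]
ee_rot: [3.139, -0.691, -0.858]
wrist_force: [-0.7, 0.8, 0.4]
width: 0.0599
finger_force: 0.0
```

```bash
python3 -c "
from h import *
o=robot.get_obs();print(o['tool_pos'],o['joint_positions'].round(2))
ax,R=tor(); go(LENS+.09*ax,R)"
```

```text
[ 0.56111612 -0.26533187  0.09146313] [-0.37 -0.04  1.92 -0.49  0.69  2.35]
shift [0.0012, -0.0004, -0.0012] turn [0.11, 0.23, 0.01] rows 0.0
```

Close, settle, then draw out.

>>> servo_tool(
  commands=[0.001, -0.0004, 0, 0, 0, 0, 0.0, 0.001, -0.0004, 0, 0, 0, 0, 0.0, 0.001, -0.0004, 0, 0, 0, 0, 0.0, 0.001, -0.0004, 0, 0, 0, 0, 0.0, 0.001, -0.0004, 0, 0, 0, 0, 0.0],
)

```text
time: 22.95
tool_pos: [0.5619, -0.2656, 0.0923]
ee_rot: [3.14, -0.691, -0.858]
wrist_force: [-1.4, 1.1, 2.4]
width: 0.0277
finger_force: 30.0
```

>>> servo_tool(
  commands=[0.001, 0, -0.01, 0, 0, 0, 0, 0.001, 0, -0.025, 0, 0, 0, 0, 0.001, 0, -0.04, 0, 0, 0, 0],
)

```text
time: 23.32
tool_pos: [0.545, -0.2461, 0.124]
ee_rot: [3.139, -0.69, -0.858]
wrist_force: [0.8, 0.0, -1.5]
width: 0.0278
finger_force: 30.0
```

>>> servo_tool(
  commands=[0, 0, -0.02, 0, 0, 0, 0, 0, 0, -0.045, 0, 0, 0, 0, 0, 0, -0.07, 0, 0, 0, 0, 0, 0, -0.07, 0, 0, 0, 0],
)

```text
time: 23.82
tool_pos: [0.5174, -0.2122, 0.1806]
ee_rot: [-3.14, -0.695, -0.859]
wrist_force: [-0.3, 0.4, -1.4]
width: 0.0281
finger_force: 30.0
```

```bash
python3 -c "
from h import *
o=robot.get_obs();print(o['tool_pos'],o['joint_positions'].round(2))
T=go([.50,-.2,.29],down(-40));go([.4735,-.0152,.26],down(-10),T)"
```

```text
[ 0.5173988  -0.21222528  0.18063026] [-0.28 -0.26  1.92 -0.45  0.92  2.32]
shift [0.0542, 0.005, -0.0972] turn [3.11, -39.74, -8.83] rows 3.8
shift [-0.1391, -0.1245, 0.03] turn [-0.0, 0.0, -30.0] rows 3.0
```

>>> servo_tool(
  commands=[0.027, 0.0025, -0.05, 0, 0, 0, 0, 0.0542, 0.005, -0.0972, 0.8, -10, -2.2, 0, 0.0542, 0.005, -0.0972, 1.6, -20, -4.4, 0, 0.0542, 0.005, -0.0972, 2.3, -30, -6.6, 0, 0.0542, 0.005, -0.0972, 3.1, -39.7, -8.8, 0, 0.0542, 0.005, -0.0972, 3.1, -39.7, -8.8, 0, 0.0542, 0.005, -0.0972, 3.1, -39.7, -8.8, 0],
)

```text
time: 24.7
tool_pos: [0.4997, -0.2007, 0.2861]
ee_rot: [3.139, 0.004, -0.701]
wrist_force: [-0.4, 0.1, -1.9]
width: 0.0278
finger_force: 30.0
```

```bash
python3 -c "
from h import *
o=robot.get_obs();print(o['tool_pos'],o['joint_positions'].round(2))
T=go([.4735,-.0152,.25],down(-10))"
```

```text
[ 0.4996906  -0.2007483   0.28614369] [-0.49  0.06  1.26 -0.    1.82  1.78]
shift [-0.1395, -0.1251, 0.0363] turn [0.11, 0.25, -30.15] rows 3.1
```

>>> servo_tool(
  commands=[-0.04, -0.035, 0.01, 0, 0.2, -10, 0, -0.09, -0.08, 0.02, 0.1, 0.2, -20, 0, -0.1395, -0.1251, 0.036, 0.1, 0.2, -30, 0, -0.1395, -0.1251, 0.036, 0.1, 0.2, -30, 0, -0.1395, -0.1251, 0.036, 0.1, 0.2, -30, 0, -0.1395, -0.1251, 0.036, 0.1, 0.2, -30, 0],
)

```text
time: 25.45
tool_pos: [0.4738, -0.0163, 0.2521]
ee_rot: [3.141, -0.001, -0.178]
wrist_force: [-0.0, -0.6, -0.4]
width: 0.0277
finger_force: 30.0
```

```bash
cat > v.py <<'E'
from fit import *
import sys
o=robot.get_obs();print(o['tool_pos'],np.degrees(o['ee_rot']))
T=go([.4735,-.0152,.208],down(-10))
sc=shot('scene');top=shot('top'); vs=[]
for n,p in(('scene',sc),('top',top)):
    d=spotter.trace('torch',p); print(n,[(round(e['conf'],2),e['box']) for e in d[:2]])
    for k in('slat_a','tower','dome','pig','photo_cube','tester'): print(k,[(round(e['conf'],2),np.round(e['box']).tolist()) for e in spotter.trace(k,p)[:2]])
p=sc;T=tool()
lens=T[:3,3]+T[:3,:3]@[0,0,.09]; tail=T[:3,3]-T[:3,:3]@[0,0,.05]
print('lens pred px',proj(p,[lens,tail]).round(1).tolist(), lens)
c=proj(p,[.4735,-.0152,.12])[0].astype(int); i=p['img'][max(0,c[1]-75):c[1]+60,c[0]-80:c[0]+80]
print('crop origin',c-[80,75]); cv2.imwrite('pics/%s.png'%sys.argv[1],cv2.resize(i,None,fx=4,fy=4,interpolation=cv2.INTER_CUBIC))
E
python3 v.py v1
```

```text
[ 0.47380238 -0.01628286  0.25209898] [ 1.79994456e+02 -8.53707085e-02 -1.02138082e+01]
shift [-0.0006, -0.001, 0.0441] turn [0.01, -0.09, -0.21] rows 0.7
scene [(0.5, [265.5, 113.9, 8.6, 41.0])]
slat_a [(0.79, [246.0, 162.0, 34.0, 14.0])]
tower [(0.57, [241.0, 166.0, 56.0, 39.0])]
dome [(0.59, [253.0, 135.0, 9.0, 17.0])]
pig [(0.82, [192.0, 236.0, 39.0, 36.0])]
photo_cube [(0.87, [158.0, 188.0, 34.0, 38.0])]
tester [(0.92, [329.0, 283.0, 44.0, 40.0])]
top []
slat_a []
tower [(0.72, [268.0, 211.0, 50.0, 22.0])]
dome [(0.34, [100.0, 185.0, 30.0, 44.0])]
pig [(0.94, [213.0, 105.0, 52.0, 32.0])]
photo_cube [(0.72, [302.0, 98.0, 43.0, 43.0]), (0.42, [377.0, 173.0, 48.0, 39.0])]
tester [(0.94, [101.0, 186.0, 30.0, 43.0]), (0.64, [273.0, 211.0, 6.0, 19.0])]
lens pred px [[269.1, 151.6], [269.4, 113.7]] [ 0.47363961 -0.01516282  0.16122264]
crop origin [188  86]
```

View pics/v1.png

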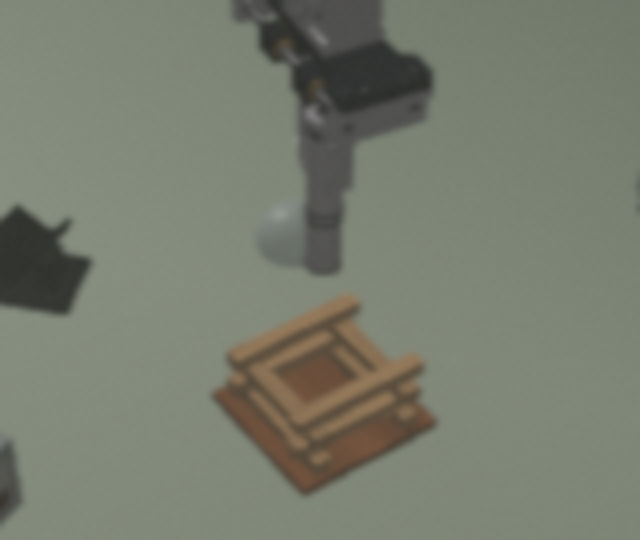

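The torch hangs vertically, with its lens at crop (322,266) where predicted. The tower is finished with both slats in place at (293,330) and (360,390). Lowering to 5 cm above the top.

>>> servo_tool(
  commands=[-0.0005, -0.001, 0.02, 0, 0, 0, 0, -0.0005, -0.001, 0.04, 0, 0, 0, 0, -0.0005, -0.001, 0.0455, 0, 0, 0, 0, -0.0005, -0.001, 0.0455, 0, 0, 0, 0, -0.0005, -0.001, 0.0455, 0, 0, 0, 0, -0.0005, -0.001, 0.0455, 0, 0, 0, 0],
)

```text
time: 27.0
tool_pos: [0.4738, -0.0142, 0.2067]
ee_rot: [-3.141, -0.001, -0.177]
wrist_force: [0.3, 0.0, -1.0]
width: 0.0276
finger_force: 30.0
```

```bash
python3 - <<'E'
from h import *
for n in('scene','scene','scene'):
    p=shot(n)
T=tool(); o=robot.get_obs(); print(T[:3,3],np.degrees(o['ee_rot']),o['width'],o['finger_force'],o['time'])
print('lens',T[:3,3]+T[:3,:3]@[0,0,.09], [ (e['conf'],e['box']) for e in spotter.trace('torch',p)])
print([proj(p,[.4735,-.0152,.116]),proj(p,[.4735+.008,-.0152+.008,.116])])
E
```

```text
[ 0.47354677 -0.01421666  0.2061721 ] [-1.79956292e+02  9.81843158e-03 -1.01133690e+01] 0.027659317409195416 29.999745190143585 27.15
lens [ 0.47354364 -0.01414636  0.11617213] [(0.66, [266.3, 129.1, 8.5, 37.7])]
[array([[268.97722179, 162.62735655]]), array([[268.42171128, 165.16139732]])]
```

```bash
python3 -c "
from bench import close_job
print(close_job())"
```

```text
the job is handed in; nothing more can be done
None
```

The job is handed in at about 27 s: both slats sit on the tower within about 1 mm of their targets, and the torch is held straight down over the middle, lens about 5 cm above the top; the pig, cube, dome and tester were not touched.

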